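# Find the high spot of a clock blank on the turntable and lock it there

### The arm

A 6-joint arm with a two-finger parallel gripper is mounted at the origin on the work surface. World frame = base frame: x ahead of the robot, y to its left, z up, the work surface at z = 0. Lengths are in m, angles in rad, forces in N, time in s.
With the tool pointing down it reaches from about 0.375 to 0.9 m from the base axis. Payload 3.1 kg.
Tool frame: the origin (TCP) lies midway between the tips of the shut fingers; the grasp point (between the pads) lies 19 mm behind it; x points along the fingers, z is the direction in which the jaws open and shut, and the axes are right-handed (so a half turn about x gives the same grasp; the last joint's range is limited). The gripper opens to 85 mm and grips with 20 to 120 N. Pads are 22 mm wide; open, the fingers measure 114 mm over their backs; the gripper's body (76 mm by 85 mm) begins 54 mm behind the grasp point. The pads swing forward as they close: fully open they stand 13 mm farther back than shut.
Start: joints at [1.062, 0.527, 1.433, -0, 1.181, -0.178], TCP at [0.203, 0.591, 0.231] pointing down, gripper open.
Joint ranges: [-3.08, 3.08], [-0.75, 2.2], [0.22, 2.44], [-1.43, 4.57], [0, 2.65], [-2.85, 2.85]. Speed limits (rad/s): [2.79, 2.79, 3.14, 3.14, 3.14, 3.14].

### API

Orientations are given as a unit quaternion [x, y, z, w].
In Python, from station import status, snapshot, camera_params, ticket gives the robot as it stands.
- The arm moves only by the tool arm_command, never from a script. Its argument "series" is a list that holds one entry, the list of rows, each a list of 4 numbers: the shift along the tool's x, y, z in mm, then the turn about the tool's x in rad. A call has 1 to 10 rows; each row shifts and turns the commanded pose from where the row before left it, along the tool's axes as they then stand; what a row does not reach is not made up. A row lasts 1/10 s, in which the tool goes at most 50 mm and 8.59 degrees, less where a joint would pass 70% of its speed; a pose out of reach is approached as far as the arm can. A call is refused whole if a number of a shift passes 50 or a number of a turn 0.15, either way. A call with a gripper value outside its range is refused whole. "jaw" is the opening in per cent of the stroke, from 0 (shut) to 100 (fully open), set as the call begins (left out, the last holds). The fingers move at their own pace and stop on an object; "force" is the grip in N (left out, the last holds). Time passes only in rows, so rows that do not move let the fingers close. It gives the time, the measured TCP pose, the force and the opening at its end, in the units of the state.
- status.sense(): the state, without advancing time (a new reading comes with each control period).
- snapshot(name): name is "scene" or "top"; returns the picture (480x640x3 uint8, red, green, blue); there is no depth.
- camera_params(name): a dict with "fovy" (degrees; the focal length in pixels is half the picture's height over the tangent of half this angle, whatever the lens; pixels are square), "cx", "cy" (the principal point, pixels), "extrinsics" (4x4, takes a point from camera to world coordinates). Camera axes: x right, y down, z forward; pixel columns grow to the right and rows downward; lengths in m; the calibration is good to about 2 mm. A picture is of the moment at which its call begins. camera_params takes no time and is no camera call.
- ticket.sign_off(): hands the job in, once; it reports no verdict.
The state is a dict: "t": time; "q": joint angles; "qd": joint speeds; "tau": joint torques, N m; "tcp_pos": TCP position; "tool_rot": TCP orientation; "force": force on the tool from outside, world axes, zero at the start; "ft_torque": the same for the moment, N m; "finger_gap": opening from 0.0 (shut) to 1.0 (fully open).
Only numpy, scipy, OpenCV 4.12 (cv2) and the standard library are available. Lean on these libraries where they do the work, as an engineer would, in place of code of your own. Each camera call takes 0.05 s, during which the arm holds its last target. There are 200 camera calls.

### The job

The round wooden clock blank on the turntable runs a little out of true. Turn it slowly by its crank grip until its high spot, the place where the rim bears hardest on the spring pointer, stands at the pointer, stop there and let go of the crank. Then swing the brake lever round until the brake bites snugly, without forcing it, so that the blank is locked with the high spot still at the pointer; do not touch the pointer, leave the cups alone and let go of everything.

Things in the scene. Friction and masses are not known exactly. Their poses are not given: they have to be found in the camera images.
- jig: Fixed jig: plywood baseboard 330 x 300 x 20 mm with a hand turntable (vertical spindle), a spring pointer and a brake lever. Origin under the spindle axis at table height, z up; its x axis runs from the spindle to the pointer, y is towards the brake lever's side.
- turntable: The turning part: steel head 170 mm across and, clamped on it under a steel crank bar, a pale round wooden blank 220 mm across, top 80 mm above the table. Origin on the spindle axis at table height; x axis along the crank bar to the crank grip, 65 mm from the spindle. Turns without end both ways, stays where left. Over 2.5 rad/s is too fast; a careful turn takes 7 s or more.
- rim_feel (a point): Point on the spindle axis at the blank's mid height, 71 mm up. The blank sits a few mm off-centre, in a direction no pose shows. Turning needs about 1 N at the crank grip where the rim is clear of the pointer; over some 140 degrees the rim rubs on it, and the needed force rises smoothly to about 6 N at the high spot, then falls again alike. When the hand stops, drag may stay in it with either sign.
- crank_knob (a point): Centre of the crank grip: an upright black cylinder 24 mm across, from 92 to 140 mm above the table (this point at 116 mm). It revolves freely on its pin, so the hand holding it need not turn. Crank bar under it: top 88 mm above the table. Clamp nut on the spindle: 22 mm across, ends 105 mm above the table.
- pointer: The pointer's fixed aluminium post, 22 x 24 mm, top 90 mm above the table. Origin at its foot, 155 mm from the spindle, 20 mm above the table. An 8 mm steel plunger at 71 mm height points from it to the spindle; its round tip stands 111 mm from the spindle and is pushed back 1 to 2 mm against a spring by the high spot (about 6 N). Not to be touched.
- lever: The brake lever's steel bar, 13 mm wide, 6 mm thick. Origin on its vertical pivot, 56 mm above the table; the lever grip is 90 mm from the pivot. Seen from above it swings anticlockwise about the pivot to brake and stays where it is left. After 0.15 to 0.65 rad from its start (pad wear differs, unseen) its rubber pad meets the rim of the steel head.
- lever_grip (a point): Centre of the lever grip: upright black cylinder 16 mm across, 59 to 107 mm above the table (this point at 85 mm), on the lever's outer end, revolving freely on its pin. Swinging takes a steady 3.5 N here (less read when stopped) until the pad meets the rim, then the force rises 0.25 N and the pad force 1 N per mm: a rise of 1.5 to 3 N here is snug.
- mug: Blue ceramic mug 84 mm across, 95 mm tall, standing by the jig. Origin at the centre of its underside. Not to be moved.
- tumbler: Grey steel tumbler 72 mm across, 157 mm tall with its black lid, standing by the jig. Origin at the centre of its underside. Not to be moved.
- coffee_cup: White paper coffee cup 84 mm across, 118 mm tall, standing by the jig. Origin at the centre of its underside. Not to be moved.

How it is judged:
On the way, in this order (a step that is already met when the one before it is completed fails the run):
1. with the brake still off, the blank stands still with its high spot at the pointer (contact force between pointer and anything else above 5.7 N and angular speed of turntable below 0.05 rad/s and contact force between lever and turntable below 0.5 N), for 0.2 s.
2. the brake bites (contact force between lever and turntable above 6 N), for 0.2 s.
At the end, for the whole second after the job is handed in: The rim bears on the pointer with over 5.7 N of the about 6.3 N it reaches at the high spot (the high spot within about 20 degrees of the pointer), the brake pad presses on the head with 6 to 30 N, and turntable and lever are at rest (contact force between pointer and anything else above 5.7 N and contact force between lever and turntable between 6 and 30 N and angular speed of each of turntable, lever below 0.05 rad/s); the robot touches nothing.
It fails at once if the turntable is spun fast (over 2.5 rad/s) (angular speed of turntable above 2.5 rad/s).
It fails at once if the brake is forced (pad force over 30 N) (contact force between lever and turntable above 30 N).
It fails at once if the robot touches the pointer (contact force between any of the arm, the fingers and pointer above 2 N).
It fails at once if a cup is moved by over 20 mm or tipped (distance of any of mug, tumbler, coffee_cup from where it was at the start of the episode above 0.02 m or angle between any of mug, tumbler, coffee_cup's own z axis and vertical above 0.35 rad).
It also fails if it takes over 72 s, if anything falls off the work surface, if the arm or the gripper's body presses on something with over 40 N, if the wrist force passes 120 N, or if a joint passes its speed limit or range.

## Working session

There is one attempt and no reset: what is moved stays moved. The work goes in short steps, Python scripts to look and compute and a tool call to move; the robot and the scene stay as the last step left them, time stands still between calls to the robot, and variables do not carry over. Pictures are saved under pics/ and viewed, about 8 in all and at most 12, crops included, and the job is handed in when it is done.

Besides the shell and the picture viewer there is one more tool, called after ">>>" as name([rows], argument=value, ...), one row to a line, values as JSON. arm_command: Moves the arm, as the interface text tells. Its arguments: {"type":"object","properties":{"series":{"type":"array"},"jaw":{"type":"number"},"force":{"type":"number"}},"required":["series"]}

```bash
mkdir -p pics; ls; python3 - <<'E'
from station import status, snapshot, camera_params
import cv2
for n in("scene","top"):
    cv2.imwrite(f"pics/{n}0.png",snapshot(n)[:,:,::-1]); print(n,camera_params(n))
s=status.sense();print(s)
E
```

```text
pics
scene {'fovy': 43.00173690684138, 'cx': 312.663097556108, 'cy': 245.1014326592176, 'extrinsics': array([[-0.42444506,  0.51297185, -0.74612752,  1.64936187],
       [ 0.90544853,  0.23767912, -0.35166972,  0.53592126],
       [-0.00305774, -0.82484454, -0.56535134,  0.89545198],
       [ 0.        ,  0.        ,  0.        ,  1.        ]])}
top {'fovy': 52.347641487210474, 'cx': 314.06081783528094, 'cy': 238.6024538111982, 'extrinsics': array([[-0.00930858, -0.98438753,  0.17576843,  0.45249427],
       [-0.99975705,  0.00564968, -0.02130556,  0.06618453],
       [ 0.01997989, -0.17592405, -0.98420096,  0.98652622],
       [ 0.        ,  0.        ,  0.        ,  1.        ]])}
{'t': 0.1, 'q': array([ 1.06147256e+00,  5.28371099e-01,  1.43377317e+00,  3.32780516e-05,
        1.18141043e+00, -1.78517606e-01]), 'qd': array([-0.00022316, -0.00229733, -0.00444728, -0.0003308 ,  0.00063684,
       -0.00135362]), 'tau': array([-5.15566771e-04, -4.43302703e+01, -1.78586000e+01, -2.44568573e-04,
        3.89349356e-03, -1.99039181e-05]), 'tcp_pos': array([0.20265847, 0.59055121, 0.23043309]), 'tool_rot': array([-0.41113379,  0.57613514,  0.41056067,  0.5748715 ]), 'force': array([-0.03426298, -0.04870553,  0.58775639]), 'ft_torque': array([-0.0690022 , -0.03225133,  0.0067113 ]), 'finger_gap': 0.996411312263348}
```

View pics/top0.png

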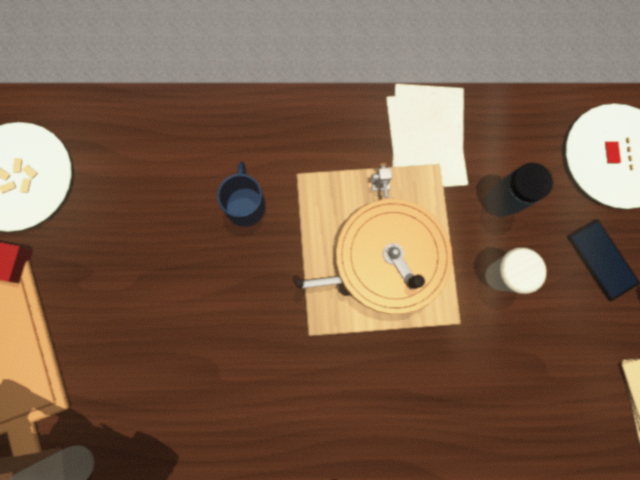

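View pics/scene0.png

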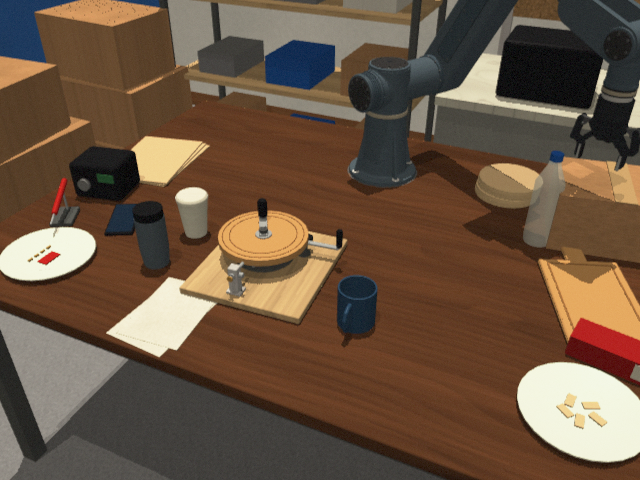

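The top view shows the blank centred near (393,256), the crank grip top near (417,282), the lever grip near (299,283), the pointer post at (381,180), the mug at (241,195), the tumbler lid at (530,183) and the cup lid at (522,271). I'll enlarge the jig.

```bash
cat > h.py <<'E'
import numpy as np, cv2
from station import status, snapshot, camera_params
def ray(name,u,v,z):
    p=camera_params(name);f=240/np.tan(np.radians(p["fovy"]/2));T=np.array(p["extrinsics"])
    d=T[:3,:3]@np.array([(u-p["cx"])/f,(v-p["cy"])/f,1]);o=T[:3,3]
    return o+d*(z-o[2])/d[2]
def proj(name,P):
    p=camera_params(name);f=240/np.tan(np.radians(p["fovy"]/2));T=np.array(p["extrinsics"])
    c=T[:3,:3].T@(np.array(P)-T[:3,3]);return np.array([f*c[0]/c[2]+p["cx"],f*c[1]/c[2]+p["cy"]])
E
python3 - <<'E'
import cv2
a=cv2.imread("pics/top0.png")[150:350,280:480];cv2.imwrite("pics/c1.png",cv2.resize(a,(600,600),interpolation=cv2.INTER_CUBIC))
E
```

```text
(no output)
```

View pics/c1.png

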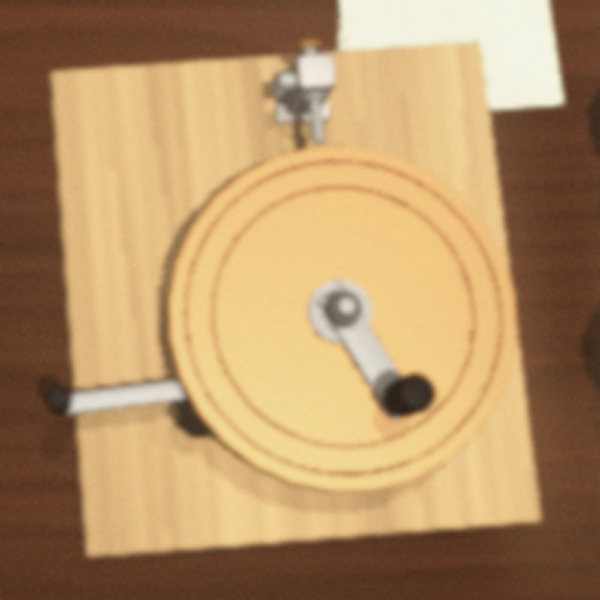

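The crop shows the nut top at (344,305), grip top at (412,393), lever grip top at (50,390), post top at (317,70), and board corners at (52,72), (480,43), (540,522) and (87,556), all in crop pixels (x3).

```bash
python3 - <<'E'
from h import *
def c(u,v,z): return ray("top",280+u/3-.33,150+v/3-.33,z)
pts=dict(nut=c(344,305,.105),grip=c(412,393,.14),lev=c(50,390,.107),post=c(317,70,.09),blank=c(341,318,.08))
for k,v in pts.items(): print(k,v.round(4),'r',np.hypot(*v[:2]).round(3))
cs=np.array([c(u,v,.02) for u,v in[(52,72),(480,43),(540,522),(87,556)]]);print(cs.round(4),np.linalg.norm(np.diff(cs,axis=0),axis=1),cs.mean(0))
n=pts['nut'];print('grip d',np.linalg.norm((pts['grip']-n)[:2]),np.degrees(np.arctan2(*(pts['grip']-n)[1::-1])),'post d',np.linalg.norm((pts['post']-n)[:2]),np.degrees(np.arctan2(*(pts['post']-n)[1::-1])),'lev d',(pts['lev']-n))
for k,uv,z in[('mug',(241,190),.095),('tumb',(531,182),.157),('cup',(523,270),.118)]: print(k,ray("top",*uv,z).round(3))
# scene check
for k,v in pts.items(): print(k,proj("scene",v).round())
from scipy.spatial.transform import Rotation as R
s=status.sense();print(R.from_quat(s['tool_rot']).as_matrix().round(3))
E
```

```text
nut [ 0.5854 -0.0998  0.105 ] r 0.594
grip [ 0.5282 -0.1308  0.14  ] r 0.544
lev [0.5346 0.0798 0.107 ] r 0.541
post [ 0.7396 -0.0911  0.09  ] r 0.745
blank [ 0.5809 -0.1023  0.08  ] r 0.59
[[ 0.7611  0.0791  0.02  ]
 [ 0.7811 -0.2174  0.02  ]
 [ 0.4539 -0.2389  0.02  ]
 [ 0.435   0.0575  0.02  ]] [0.29715736 0.32790237 0.29699365] [ 0.6077842  -0.07990612  0.02      ]
grip d 0.06507160517003706 -151.49354025915716 post d 0.15443062019945233 3.218298513061958 lev d [-0.05079405  0.17954066  0.002     ]
mug [0.705 0.184 0.095]
tumb [ 0.701 -0.339  0.157]
cup [ 0.548 -0.329  0.118]
nut [262. 226.]
grip [262. 200.]
lev [339. 232.]
post [232. 267.]
blank [263. 234.]
[[-0.001 -0.946  0.325]
 [-0.002  0.325  0.946]
 [-1.     0.    -0.002]]
```

```bash
python3 - <<'E'
from h import *
b=ray("scene",537,243,0);print('bottle',b)
for z in(.15,.2,.25,.3): print(z,proj("scene",[b[0]-.01,b[1],z]))
print('tcp',proj("scene",[.203,.591,.231]), 'basketcorner',ray("scene",540,260,0),ray("scene",480,185,.05))
def c(u,v,z): return ray("top",280+u/3-.33,150+v/3-.33,z)
g=c(50,390,.107);g2=c(62,402,.059);a=c(70,405,.059);e=c(182,391,.059);d=(e-a)/np.linalg.norm(e-a)
print('lev',g,g2,'dir',d,'pivot',g2+.09*d)
E
```

```text
bottle [ 2.12866845e-01  5.05598867e-01 -1.11022302e-16]
0.15 [550.00604803 190.94934424]
0.2 [554.46692475 172.97525824]
0.25 [559.10115125 154.3026988 ]
0.3 [563.91903232 134.89014513]
tcp [595.250454   168.37194866] basketcorner [ 2.87917361e-01  5.23717261e-01 -1.11022302e-16] [0.05669379 0.31545638 0.05      ]
lev [0.53459233 0.07978393 0.107     ] [0.53141988 0.07296223 0.059     ] dir [ 0.11638229 -0.99320449  0.        ] pivot [ 0.54189429 -0.01642617  0.059     ]
```

>>> arm_command([
  [[-27,0,0,-0.11],[-27,0,0,-0.11],[-27,0,0,-0.111],[0,0,0,0]],
], jaw=55, force=30)

```text
t: 0.5
tcp_pos: [0.204, 0.593, 0.3163]
tool_rot: [-0.499, 0.497, 0.501, 0.503]
force: [0.2, 0.2, 0.8]
finger_gap: 0.554
```

>>> arm_command([
  [[0,-18,-40,0],[0,-18,-40,0],[0,-18,-40,0],[0,-18,-40,0],[0,-18,-40,0],[0,-18,-40,0],[0,-18,-40,0],[0,-18,-40,0],[0,-18,-40,0],[0,-18,-40,0]],
])

```text
t: 1.5
tcp_pos: [0.3827, 0.1894, 0.3113]
tool_rot: [-0.499, 0.501, 0.5, 0.5]
force: [0.2, -0.5, -0.0]
finger_gap: 0.549
```

>>> arm_command([
  [[0,-18,-40,0],[0,-18,-40,0],[0,-18,-40,0],[0,-18,-40,0],[0,-18,-40,0],[0,-18,-40,0],[0,-18,-40,0],[10,-18,-40,0],[45,0,0,0],[45,0,0,0]],
])

```text
t: 2.5
tcp_pos: [0.5277, -0.1307, 0.2108]
tool_rot: [-0.5, 0.501, 0.498, 0.501]
force: [-0.2, -0.8, -0.7]
finger_gap: 0.551
```

>>> arm_command([
  [[30,0,0,0],[20,0,0,0],[0,0,0,0],[0,0,0,0]],
])

```text
t: 2.9
tcp_pos: [0.5267, -0.1287, 0.1618]
tool_rot: [-0.499, 0.5, 0.5, 0.5]
force: [-0.1, 0.1, 0.8]
finger_gap: 0.553
```

```bash
python3 - <<'E'
from h import *
s=status.sense();print(s['tcp_pos'],s['q'].round(2))
a=snapshot("top")[200:360,320:480,::-1];b=snapshot("scene")[130:290,180:340,::-1]
cv2.imwrite("pics/c2.png",cv2.resize(cv2.hconcat([a,b]),(800,400),interpolation=cv2.INTER_CUBIC))
E
```

```text
[ 0.52674029 -0.12868429  0.16175941] [-0.45  0.51  1.71 -0.    0.92 -2.02]
```

View pics/c2.png

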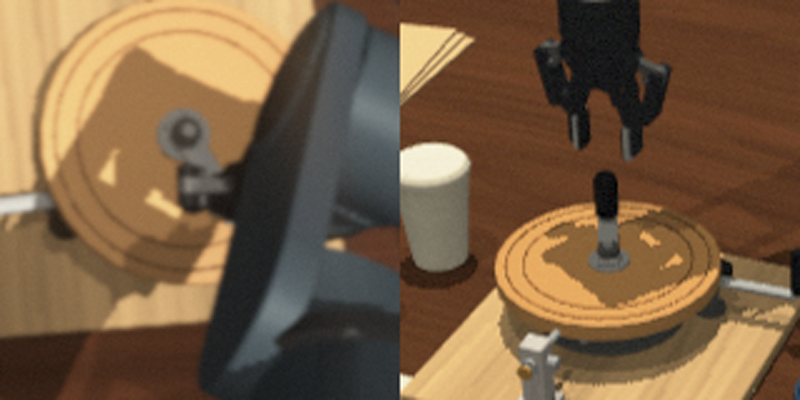

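The fingers straddle the grip: in the scene half it sits at x≈605, between the fingers at 578 and 632. I'll descend and close.

>>> arm_command([
  [[20,0,0,0],[20,0,0,0],[16,0,0,0],[0,0,0,0]],
])

```text
t: 3.4
tcp_pos: [0.5267, -0.1286, 0.106]
tool_rot: [-0.5, 0.5, 0.5, 0.5]
force: [-0.1, 0.3, 0.1]
finger_gap: 0.55
```

>>> arm_command([
  [[0,0,0,0],[0,0,0,0],[0,0,0,0],[0,0,0,0],[0,0,0,0],[0,0,0,0]],
], jaw=0, force=25)

```text
t: 4.0
tcp_pos: [0.5282, -0.1295, 0.108]
tool_rot: [0.501, -0.5, -0.499, -0.5]
force: [-0.9, -0.7, 6.4]
finger_gap: 0.272
```

```bash
python3 - <<'E'
from h import *
s=status.sense();print(s['tcp_pos'],s['force'],s['finger_gap'])
# circle path table: world (y,z) rows, from angle a0
cx,cy=.5854,-.0998
p=s['tcp_pos'];a=np.arctan2(p[1]-cy,p[0]-cx);r=np.hypot(p[1]-cy,p[0]-cx);print(np.degrees(a),r)
E
```

```text
[ 0.52824131 -0.12948251  0.10801039] [-0.88277189 -0.69445292  6.4344743 ] 0.27202586913631743
-152.5571496933825 0.0644062679358784
```

```bash
cat >> h.py <<'E'
def rows(a0,a1,step,r=65,corr=(0,0)):
    n=int(round(abs(a1-a0)/step));A=np.radians(np.linspace(a0,a1,n+1));P=r*np.c_[np.cos(A),np.sin(A)]
    d=np.diff(np.round(P,1),axis=0);return [[0,round(-x,1)+0,round(y,1)+0,0] for x,y in d]
def tang(F,a): a=np.radians(a);return F[1]*np.cos(a)-F[0]*np.sin(a), F[0]*np.cos(a)+F[1]*np.sin(a)
E
python3 - <<'E'
from h import *
R=rows(-152,-152+375,3)
for i in range(0,len(R),5): print(-152+3*i,R[i:i+5])
E
```

```text
-152 [[0, np.float64(-1.7), np.float64(-3.0), 0], [0, np.float64(-1.8), np.float64(-2.8), 0], [0, np.float64(-2.0), np.float64(-2.8), 0], [0, np.float64(-2.1), np.float64(-2.7), 0], [0, np.float64(-2.3), np.float64(-2.5), 0]]
-137 [[0, np.float64(-2.3), np.float64(-2.5), 0], [0, np.float64(-2.6), np.float64(-2.3), 0], [0, np.float64(-2.6), np.float64(-2.1), 0], [0, np.float64(-2.7), np.float64(-2.0), 0], [0, np.float64(-2.9), np.float64(-1.9), 0]]
-122 [[0, np.float64(-2.9), np.float64(-1.8), 0], [0, np.float64(-3.0), np.float64(-1.5), 0], [0, np.float64(-3.1), np.float64(-1.4), 0], [0, np.float64(-3.2), np.float64(-1.3), 0], [0, np.float64(-3.2), np.float64(-1.1), 0]]
-107 [[0, np.float64(-3.3), np.float64(-0.9), 0], [0, np.float64(-3.3), np.float64(-0.7), 0], [0, np.float64(-3.4), np.float64(-0.6), 0], [0, np.float64(-3.3), np.float64(-0.4), 0], [0, np.float64(-3.4), np.float64(-0.2), 0]]
-92 [[0, np.float64(-3.4), np.float64(0.0), 0], [0, np.float64(-3.4), np.float64(0.2), 0], [0, np.float64(-3.4), np.float64(0.3), 0], [0, np.float64(-3.4), np.float64(0.5), 0], [0, np.float64(-3.3
[... 3699 characters left out ...]
.2), np.float64(-3.4), 0]]
178 [[0, np.float64(0.0), np.float64(-3.4), 0], [0, np.float64(-0.2), np.float64(-3.4), 0], [0, np.float64(-0.3), np.float64(-3.4), 0], [0, np.float64(-0.5), np.float64(-3.4), 0], [0, np.float64(-0.7), np.float64(-3.3), 0]]
193 [[0, np.float64(-0.8), np.float64(-3.3), 0], [0, np.float64(-1.0), np.float64(-3.3), 0], [0, np.float64(-1.2), np.float64(-3.1), 0], [0, np.float64(-1.4), np.float64(-3.2), 0], [0, np.float64(-1.5), np.float64(-3.0), 0]]
208 [[0, np.float64(-1.7), np.float64(-3.0), 0], [0, np.float64(-1.8), np.float64(-2.8), 0], [0, np.float64(-2.0), np.float64(-2.8), 0], [0, np.float64(-2.1), np.float64(-2.7), 0], [0, np.float64(-2.3), np.float64(-2.5), 0]]
```

>>> arm_command([
  [[-1,-1.7,-3.0,0],[-1,-1.8,-2.8,0],[0,-2.0,-2.8,0],[0,-2.1,-2.7,0],[0,-2.3,-2.5,0]],
])

```text
t: 4.5
tcp_pos: [0.5372, -0.1427, 0.1081]
tool_rot: [-0.5, 0.5, 0.5, 0.5]
force: [1.7, 2.3, -1.1]
finger_gap: 0.276
```

>>> arm_command([
  [[0,-2.3,-2.5,0],[0,-2.6,-2.3,0],[0,-2.6,-2.1,0],[0,-2.7,-2.0,0],[0,-2.9,-1.9,0]],
])

```text
t: 5.0
tcp_pos: [0.5498, -0.1536, 0.1081]
tool_rot: [-0.5, 0.5, 0.5, 0.5]
force: [1.3, 1.8, -2.8]
finger_gap: 0.273
```

>>> arm_command([
  [[0,-2.9,-1.8,0],[0,-3.0,-1.5,0],[0,-3.1,-1.4,0],[0,-3.2,-1.3,0],[0,-3.2,-1.1,0]],
])

```text
t: 5.5
tcp_pos: [0.5655, -0.1611, 0.1082]
tool_rot: [-0.5, 0.5, 0.5, 0.5]
force: [-1.9, -1.0, -3.8]
finger_gap: 0.269
```

>>> arm_command([
  [[0,-3.3,-0.9,0],[0,-3.3,-0.7,0],[0,-3.4,-0.6,0],[0,-3.3,-0.4,0],[0,-3.4,-0.2,0]],
])

```text
t: 6.0
tcp_pos: [0.5826, -0.1641, 0.1082]
tool_rot: [0.5, -0.5, -0.5, -0.5]
force: [-1.2, -3.9, -4.1]
finger_gap: 0.268
```

>>> arm_command([
  [[0.5,-3.4,0,0],[0.5,-3.4,0.2,0],[0,-3.4,0.3,0],[0,-3.4,0.5,0],[0,-3.3,0.7,0]],
])

```text
t: 6.5
tcp_pos: [0.6006, -0.1625, 0.1082]
tool_rot: [0.501, -0.5, -0.499, -0.5]
force: [-0.4, -5.2, -0.2]
finger_gap: 0.273
```

>>> arm_command([
  [[0,-3.3,0.8,0],[0,-3.3,1.0,0],[0,-3.1,1.2,0],[0,-3.2,1.4,0],[0,-3.0,1.5,0]],
])

```text
t: 7.0
tcp_pos: [0.6162, -0.1567, 0.1082]
tool_rot: [0.501, -0.5, -0.499, -0.5]
force: [-0.5, -6.6, 0.2]
finger_gap: 0.273
```

>>> arm_command([
  [[0,-3.0,1.7,0],[0,-2.8,1.8,0],[0,-2.8,2.0,0],[0,-2.7,2.1,0],[0,-2.5,2.3,0]],
])

```text
t: 7.5
tcp_pos: [0.6297, -0.1471, 0.1082]
tool_rot: [0.501, -0.5, -0.499, -0.5]
force: [-1.0, -6.3, -0.2]
finger_gap: 0.269
```

>>> arm_command([
  [[0,-2.5,2.3,0],[0,-2.3,2.6,0],[0,-2.1,2.6,0],[0,-2.0,2.7,0],[0,-1.9,2.9,0]],
])

```text
t: 8.0
tcp_pos: [0.6405, -0.1342, 0.1082]
tool_rot: [0.501, -0.5, -0.499, -0.5]
force: [-1.4, -8.1, 0.2]
finger_gap: 0.268
```

>>> arm_command([
  [[0,-1.8,2.9,0],[0,-1.5,3.0,0],[0,-1.4,3.1,0],[0,-1.3,3.2,0],[0,-1.1,3.2,0]],
])

```text
t: 8.5
tcp_pos: [0.6477, -0.1189, 0.1082]
tool_rot: [0.501, -0.5, -0.499, -0.5]
force: [0.2, -7.6, -0.6]
finger_gap: 0.274
```

>>> arm_command([
  [[0,-0.9,3.3,0],[0,-0.7,3.3,0],[0,-0.6,3.4,0],[0,-0.4,3.3,0],[0,-0.2,3.4,0]],
])

```text
t: 9.0
tcp_pos: [0.6508, -0.1021, 0.1082]
tool_rot: [0.502, -0.5, -0.499, -0.5]
force: [-0.2, -7.1, -0.8]
finger_gap: 0.269
```

>>> arm_command([
  [[0,0,3.4,0],[0,0.2,3.4,0],[0,0.3,3.4,0],[0,0.5,3.4,0],[0,0.7,3.3,0]],
])

```text
t: 9.5
tcp_pos: [0.6492, -0.0848, 0.1082]
tool_rot: [0.501, -0.5, -0.499, -0.5]
force: [-0.5, -6.7, -1.4]
finger_gap: 0.27
```

```bash
cat > data.txt <<'E'
.5372 -.1427 1.7 2.3
.5498 -.1536 1.3 1.8
.5655 -.1611 -1.9 -1.0
.5826 -.1641 -1.2 -3.9
.6006 -.1625 -.4 -5.2
.6162 -.1567 -.5 -6.6
.6297 -.1471 -1 -6.3
.6405 -.1342 -1.4 -8.1
E
cat > fit.py <<'E'
from h import *
from scipy.optimize import least_squares
D=np.loadtxt("data.txt");s=least_squares(lambda p:np.hypot(D[:,0]-p[0],D[:,1]-p[1])-.065,[.585,-.1]).x
print(s)
for x,y,fx,fy in D:
    a=np.degrees(np.arctan2(y-s[1],x-s[0]));print(round(a,1),np.round(np.hypot(x-s[0],y-s[1])*1e3,1),np.round(tang((fx,fy),a),2))
E
python3 fit.py; python3 -c "
from h import *
s=status.sense();print(s['tcp_pos'],s['force'])"
```

```text
[ 0.58562786 -0.09928945]
-138.1 65.0 [-0.58 -2.8 ]
-123.4 65.1 [ 0.09 -2.22]
-108.0 65.0 [-1.5   1.54]
-92.7 64.9 [-1.02  3.95]
-76.7 65.0 [-1.59  4.97]
-62.0 65.0 [-3.54  5.59]
-47.3 65.0 [-5.01  3.95]
-32.5 65.0 [-7.59  3.17]
[ 0.64920885 -0.0848117   0.10817035] [-0.53047569 -6.72348544 -1.42429091]
```

>>> arm_command([
  [[0,0.8,3.3,0],[0,1.0,3.3,0],[0,1.2,3.1,0],[0,1.4,3.2,0],[0,1.5,3.0,0]],
])

```text
t: 10.0
tcp_pos: [0.643, -0.0684, 0.1081]
tool_rot: [0.501, -0.5, -0.499, -0.5]
force: [-0.2, -4.5, 0.7]
finger_gap: 0.27
```

>>> arm_command([
  [[0,1.7,3.0,0],[0,1.8,2.8,0],[0,2.0,2.8,0],[0,2.1,2.7,0],[0,2.3,2.5,0]],
])

```text
t: 10.5
tcp_pos: [0.6323, -0.0538, 0.1081]
tool_rot: [0.5, -0.5, -0.5, -0.5]
force: [0.3, -5.0, 5.2]
finger_gap: 0.278
```

>>> arm_command([
  [[0,2.3,2.5,0],[0,2.6,2.3,0],[0,2.6,2.1,0],[0,2.7,2.0,0],[0,2.9,1.9,0]],
])

```text
t: 11.0
tcp_pos: [0.6187, -0.0431, 0.108]
tool_rot: [0.5, -0.5, -0.5, -0.5]
force: [-0.9, -5.3, 6.2]
finger_gap: 0.27
```

>>> arm_command([
  [[0,2.9,1.8,0],[0,3.0,1.5,0],[0,3.1,1.4,0],[0,3.2,1.3,0],[0,3.2,1.1,0]],
])

```text
t: 11.5
tcp_pos: [0.6037, -0.0366, 0.1081]
tool_rot: [0.501, -0.5, -0.499, -0.5]
force: [-0.5, -7.7, 4.9]
finger_gap: 0.269
```

```bash
cat >> data.txt <<'E'
.6477 -.1189 .2 -7.6
.6508 -.1021 -.2 -7.1
.6492 -.0848 -.5 -6.7
.6430 -.0684 -.2 -4.5
.6323 -.0538 .3 -5
.6187 -.0431 -.9 -5.3
.6037 -.0366 -.5 -7.7
E
python3 fit.py
```

```text
[ 0.58575675 -0.09923391]
-138.2 65.2 [-0.58 -2.8 ]
-123.5 65.2 [ 0.09 -2.22]
-108.1 65.1 [-1.49  1.54]
-92.8 64.9 [-1.01  3.95]
-76.8 65.0 [-1.58  4.97]
-62.1 65.0 [-3.53  5.6 ]
-47.4 65.0 [-5.    3.96]
-32.6 65.0 [-7.58  3.18]
-17.6 65.0 [-7.18  2.49]
-2.5 65.1 [-7.1   0.11]
12.8 65.1 [-6.42 -1.97]
28.3 65.0 [-3.87 -2.31]
44.3 65.0 [-3.79 -3.28]
59.6 65.1 [-1.91 -5.03]
74.0 65.2 [-1.64 -7.54]
```

```bash
cat > fit2.py <<'E'
from h import *
from scipy.optimize import least_squares
D=np.loadtxt("data.txt");c=(.58576,-.09923)
a=np.degrees(np.arctan2(D[:,1]-c[1],D[:,0]-c[0]));T=np.array([-tang(d[2:],b)[0] for d,b in zip(D,a)])
def m(p): return p[0]+p[1]*np.maximum(0,(np.cos(np.radians(a-p[2]))-np.cos(np.radians(p[3])))/(1-np.cos(np.radians(p[3]))))
for w in(60,70,80):
    r=least_squares(lambda p:m([*p,w])-T,[1,5,-12],loss='soft_l1');J=r.jac;print(w,r.x,r.cost,np.sqrt(np.diag(np.linalg.inv(J.T@J))*2*r.cost/12))
E
python3 fit2.py
python3 - <<'E'
from h import *
R=rows(73,-12-.0,2.5)
for i in range(0,len(R),6): print(73-2.5*i,[[float(x) for x in r[1:3]] for r in R[i:i+6]])
E
```

```text
60 [  1.38119541   6.08737796 -12.1497275 ] 3.044858799815027 [0.30204961 0.53590157 2.89573903]
70 [ 1.11531085  6.09728805 -9.33013389] 2.4211193681750784 [0.27285816 0.47138203 2.21276455]
80 [ 0.6678372   6.27055136 -9.36733499] 2.8442384643337864 [0.33383616 0.54711884 2.98214529]
73.0 [[-2.7, -0.9], [-2.6, -1.0], [-2.7, -1.2], [-2.5, -1.2], [-2.5, -1.3], [-2.4, -1.5]]
58.0 [[-2.4, -1.5], [-2.3, -1.7], [-2.2, -1.7], [-2.2, -1.9], [-2.1, -1.9], [-1.9, -2.1]]
43.0 [[-1.9, -2.1], [-1.8, -2.2], [-1.7, -2.3], [-1.6, -2.3], [-1.5, -2.4], [-1.4, -2.5]]
28.0 [[-1.3, -2.5], [-1.1, -2.6], [-1.1, -2.6], [-0.9, -2.7], [-0.8, -2.7], [-0.7, -2.8]]
13.0 [[-0.6, -2.8], [-0.5, -2.8], [-0.3, -2.8], [-0.2, -2.8], [-0.1, -2.8], [0.0, -2.9]]
-2.0 [[0.2, -2.8], [0.3, -2.8], [0.4, -2.8], [0.5, -2.8]]
```

>>> arm_command([
  [[-0.5,-2.7,-0.9,0],[-0.5,-2.6,-1.0,0],[0,-2.7,-1.2,0],[0,-2.5,-1.2,0],[0,-2.5,-1.3,0],[0,-2.4,-1.5,0]],
])

```text
t: 12.1
tcp_pos: [0.6183, -0.0428, 0.1081]
tool_rot: [-0.499, 0.5, 0.501, 0.5]
force: [-4.4, -3.5, 3.2]
finger_gap: 0.279
```

>>> arm_command([
  [[0,-2.4,-1.5,0],[0,-2.3,-1.7,0],[0,-2.2,-1.7,0],[0,-2.2,-1.9,0],[0,-2.1,-1.9,0],[0,-1.9,-2.1,0]],
])

```text
t: 12.7
tcp_pos: [0.6319, -0.0534, 0.1081]
tool_rot: [-0.499, 0.5, 0.501, 0.5]
force: [-2.9, 0.6, 1.9]
finger_gap: 0.277
```

>>> arm_command([
  [[0,-1.9,-2.1,0],[0,-1.8,-2.2,0],[0,-1.7,-2.3,0],[0,-1.6,-2.3,0],[0,-1.5,-2.4,0],[0,-1.4,-2.5,0]],
])

```text
t: 13.3
tcp_pos: [0.6423, -0.0673, 0.1081]
tool_rot: [-0.5, 0.5, 0.5, 0.5]
force: [-0.8, 5.0, -0.3]
finger_gap: 0.272
```

>>> arm_command([
  [[0,-1.3,-2.5,0],[0,-1.1,-2.6,0],[0,-1.1,-2.6,0],[0,-0.9,-2.7,0],[0,-0.8,-2.7,0],[0,-0.7,-2.8,0]],
])

```text
t: 13.9
tcp_pos: [0.6485, -0.0827, 0.1081]
tool_rot: [-0.5, 0.499, 0.5, 0.501]
force: [-0.1, 6.8, -0.0]
finger_gap: 0.272
```

>>> arm_command([
  [[0,-0.6,-2.8,0],[0,-0.5,-2.8,0],[0,-0.3,-2.8,0],[0,-0.2,-2.8,0],[0,-0.1,-2.8,0],[0,0,-2.9,0]],
])

```text
t: 14.5
tcp_pos: [0.6507, -0.0994, 0.1082]
tool_rot: [-0.5, 0.499, 0.5, 0.501]
force: [1.9, 6.9, -0.9]
finger_gap: 0.272
```

>>> arm_command([
  [[0,0.2,-2.8,0],[0,0.3,-2.8,0],[0,0.4,-2.8,0],[0,0.5,-2.8,0],[0,0,0,0],[0,0,0,0]],
])

```text
t: 15.1
tcp_pos: [0.6495, -0.1123, 0.1082]
tool_rot: [0.501, -0.499, -0.499, -0.501]
force: [2.1, 2.9, -3.7]
finger_gap: 0.271
```

```bash
cat >> data.txt <<'E'
.6183 -.0428 4.4 3.5
.6319 -.0534 2.9 -.6
.6423 -.0673 .8 -5
.6485 -.0827 .1 -6.8
.6507 -.0994 -1.9 -6.9
E
python3 fit2.py; python3 -c "
from h import *
s=status.sense();p=s['tcp_pos'];print(p,s['force'],np.degrees(np.arctan2(p[1]+.09923,p[0]-.58576)))"
```

```text
60 [  1.52738649   5.92009055 -10.91231028] 3.4043639988093872 [0.28315309 0.48849772 2.35402718]
70 [  1.13694373   6.03298123 -11.53279621] 3.132045942337591 [0.30045993 0.48797477 2.53027593]
80 [  0.62676202   6.29008173 -10.49863286] 3.610977180520738 [0.36444224 0.54371405 2.95181879]
[ 0.64945204 -0.11227353  0.10822054] [ 2.14597048  2.85555359 -3.66220363] -11.573606632989375
```

>>> arm_command([
  [[0,0,0,0],[0,0,0,0],[0,0,0,0],[0,0,0,0],[-15,0,0,0],[-25,0,0,0],[-25,0,0,0],[-20,0,0,0.14]],
], jaw=60)

```text
t: 15.9
tcp_pos: [0.6488, -0.1122, 0.1962]
tool_rot: [-0.464, 0.534, 0.462, 0.535]
force: [0.0, -0.5, -0.0]
finger_gap: 0.601
```

>>> arm_command([
  [[0,0,0,0.143],[0,0,0,0.143],[0,0,0,0.143],[0,0,0,0.143],[0,0,0,0.143],[0,0,0,0.143],[0,0,0,0.143],[0,0,0,0.143],[0,0,0,0.143],[0,0,0,0.143]],
], jaw=50)

```text
t: 16.9
tcp_pos: [0.6484, -0.112, 0.1948]
tool_rot: [0.001, 0.707, -0.002, 0.708]
force: [1.3, 0.4, -0.1]
finger_gap: 0.501
```

>>> arm_command([
  [[0,37,-23,0],[0,38,-23,0],[0,38,-23,0],[0,38,-23,0],[0,38,-23,0],[15,0,0,0],[15,0,0,0],[0,0,0,0],[0,0,0,0]],
])

```text
t: 17.8
tcp_pos: [0.5334, 0.077, 0.1642]
tool_rot: [-0.0, 0.707, 0.0, 0.707]
force: [0.7, -0.3, 0.1]
finger_gap: 0.499
```

```bash
python3 - <<'E'
from h import *
s=status.sense();print(s['tcp_pos'],s['q'].round(2),s['force'])
a=snapshot("top")[150:350,260:460,::-1];b=snapshot("scene")[140:340,200:400,::-1]
cv2.imwrite("pics/c3.png",cv2.resize(cv2.hconcat([a,b]),(800,400),interpolation=cv2.INTER_CUBIC))
E
```

```text
[0.53340852 0.07697406 0.16420672] [-0.06  0.5   1.72 -0.    0.92 -0.06] [ 0.67490694 -0.27972233  0.05217295]
```

View pics/c3.png

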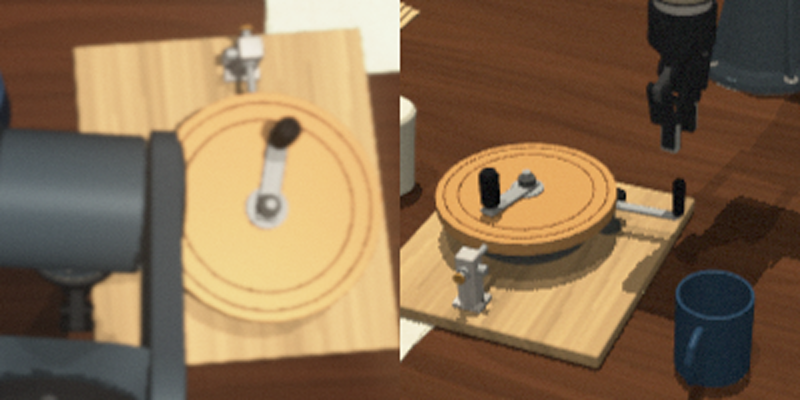

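The crank stands near the pointer. The lever grip shows in the scene picture with its top at about (340,231) and its foot at (340,247). I'll check it against the top-view fix.

```bash
python3 - <<'E'
from h import *
print(ray("scene",340,231,.107),ray("scene",339.7,246,.060))
for p in([.5346,.0798,.107],[.533,.077,.107],[.533,.077,.059]): print(proj("scene",p),proj("top",p))
E
```

```text
[0.52808383 0.07914822 0.107     ] [0.5227446  0.07723247 0.06      ]
[339.17497896 232.43198859] [296.32772758 279.66581398]
[338.34960781 231.82237415] [297.88565102 280.54179333]
[337.93547193 248.50830974] [298.20485704 282.85316179]
```

>>> arm_command([
  [[25,1.5,-1,0],[25,0,0,0],[20,0,0,0],[15,0,0,0],[4,0,0,0],[0,0,0,0]],
])

```text
t: 18.5
tcp_pos: [0.5322, 0.0783, 0.0744]
tool_rot: [-0.0, 0.707, 0.0, 0.707]
force: [-0.5, 0.3, -0.2]
finger_gap: 0.496
```

>>> arm_command([
  [[0,0,0,0],[0,0,0,0],[0,0,0,0],[0,0,0,0],[0,0,0,0],[0,0,0,0],[0,0,0,0]],
], jaw=0, force=25)

```text
t: 19.2
tcp_pos: [0.5304, 0.0786, 0.0753]
tool_rot: [-0.001, 0.708, 0.0, 0.706]
force: [-4.2, -0.8, 5.7]
finger_gap: 0.176
```

```bash
python3 - <<'E'
from h import *
A=np.radians(96.6+1.2732*np.arange(46));P=np.round(90*np.c_[np.cos(A),np.sin(A)],1);d=np.diff(P,axis=0).round(1)
for i in range(0,45,3): print(i*2,round(np.degrees(A[i+3]),1),[(float(y),float(x)) for x,y in d[i:i+3]])
E
```

```text
0 100.4 [(-0.2, -2.0), (-0.3, -2.0), (-0.4, -2.0)]
6 104.2 [(-0.4, -1.9), (-0.4, -2.0), (-0.5, -1.9)]
12 108.1 [(-0.5, -2.0), (-0.5, -1.9), (-0.6, -1.9)]
18 111.9 [(-0.7, -1.9), (-0.7, -1.9), (-0.7, -1.8)]
24 115.7 [(-0.7, -1.9), (-0.9, -1.8), (-0.8, -1.8)]
30 119.5 [(-0.9, -1.8), (-0.9, -1.8), (-1.0, -1.7)]
36 123.3 [(-1.0, -1.8), (-1.0, -1.7), (-1.1, -1.7)]
42 127.2 [(-1.1, -1.6), (-1.2, -1.7), (-1.2, -1.6)]
48 131.0 [(-1.2, -1.5), (-1.3, -1.6), (-1.3, -1.5)]
54 134.8 [(-1.3, -1.5), (-1.3, -1.5), (-1.4, -1.4)]
60 138.6 [(-1.5, -1.4), (-1.4, -1.4), (-1.5, -1.3)]
66 142.4 [(-1.5, -1.3), (-1.6, -1.3), (-1.5, -1.2)]
72 146.3 [(-1.6, -1.2), (-1.7, -1.2), (-1.6, -1.1)]
78 150.1 [(-1.7, -1.1), (-1.7, -1.1), (-1.7, -1.0)]
84 153.9 [(-1.7, -1.0), (-1.8, -0.9), (-1.8, -0.9)]
```

>>> arm_command([
  [[-0.5,-0.2,-2.0,0],[-0.5,-0.3,-2.0,0],[-0.5,-0.4,-2.0,0]],
])

```text
t: 19.5
tcp_pos: [0.5274, 0.078, 0.0758]
tool_rot: [0.0, 0.706, 0.0, 0.708]
force: [2.6, 3.5, -8.0]
finger_gap: 0.177
```

>>> arm_command([
  [[0,-0.4,-1.9,0],[0,-0.4,-2.0,0],[0,-0.5,-1.9,0]],
])

```text
t: 19.8
tcp_pos: [0.5201, 0.0767, 0.0757]
tool_rot: [-0.0, 0.707, 0.0, 0.707]
force: [2.7, 4.6, -4.7]
finger_gap: 0.174
```

>>> arm_command([
  [[0,-0.5,-2.0,0],[0,-0.5,-1.9,0],[0,-0.6,-1.9,0]],
])

```text
t: 20.1
tcp_pos: [0.5139, 0.0751, 0.0757]
tool_rot: [-0.0, 0.707, 0.0, 0.707]
force: [2.2, 5.1, -5.6]
finger_gap: 0.177
```

>>> arm_command([
  [[0,-0.7,-1.9,0],[0,-0.7,-1.9,0],[0,-0.7,-1.8,0]],
])

```text
t: 20.4
tcp_pos: [0.508, 0.0731, 0.0757]
tool_rot: [0.0, 0.708, 0.0, 0.707]
force: [1.7, 5.2, -4.3]
finger_gap: 0.178
```

>>> arm_command([
  [[0.5,-0.7,-1.9,0],[0,-0.9,-1.8,0],[0,-0.8,-1.8,0]],
])

```text
t: 20.7
tcp_pos: [0.5025, 0.0708, 0.0756]
tool_rot: [0.0, 0.707, 0.001, 0.707]
force: [-0.1, 6.1, -0.5]
finger_gap: 0.179
```

>>> arm_command([
  [[0.5,-0.9,-1.8,0],[0,-0.9,-1.8,0],[0,-1.0,-1.7,0]],
])

```text
t: 21.0
tcp_pos: [0.4971, 0.0682, 0.0755]
tool_rot: [0.0, 0.707, 0.001, 0.707]
force: [0.9, 6.1, 1.6]
finger_gap: 0.18
```

>>> arm_command([
  [[0,-1.0,-1.8,0],[0,-1.0,-1.7,0],[0,-1.1,-1.7,0]],
])

```text
t: 21.3
tcp_pos: [0.4917, 0.065, 0.0755]
tool_rot: [0.0, 0.708, 0.001, 0.707]
force: [0.2, 5.7, 3.0]
finger_gap: 0.181
```

```bash
cat > lev.py <<'E'
import sys
from h import *
from scipy.optimize import least_squares
D=np.array([float(x) for x in open("lev.txt").read().split()]).reshape(-1,4)
s=least_squares(lambda p:np.r_[np.hypot(D[:,0]-p[0],D[:,1]-p[1])-.09,.2*(p-[.541,-.011])],[.541,-.011]).x
a=np.degrees(np.arctan2(D[:,1]-s[1],D[:,0]-s[0]));print(s)
for d,b in zip(D,a): print(round(b,1),'arc mm',round(1.5708*(b-a[0]),1),-np.round(tang(d[2:],b),2))
E
cat > lev.txt <<'E'
.5304 .0786 0 0
.5274 .0780 2.6 3.5
.5201 .0767 2.7 4.6
.5139 .0751 2.2 5.1
.5080 .0731 1.7 5.2
E
python3 lev.py;python3 -c "
from h import *
s=status.sense();print(s['tcp_pos'],s['force'])"
```

```text
[ 0.54054697 -0.01089906]
96.5 arc mm 0.0 [ 0. -0.]
98.4 arc mm 3.1 [ 3.08 -3.08]
103.1 arc mm 10.5 [ 3.67 -3.87]
107.2 arc mm 16.9 [ 3.61 -4.22]
111.2 arc mm 23.1 [ 3.46 -4.23]
[0.49172471 0.06504562 0.07547255] [0.15898005 5.67825708 3.02354297]
```

>>> arm_command([
  [[-0.5,-1.1,-1.6,0],[0,-1.2,-1.7,0],[0,-1.2,-1.6,0]],
])

```text
t: 21.6
tcp_pos: [0.4864, 0.0614, 0.0756]
tool_rot: [0.0, 0.708, 0.001, 0.706]
force: [0.4, 6.4, -1.1]
finger_gap: 0.176
```

>>> arm_command([
  [[0,-1.2,-1.5,0],[0,-1.3,-1.6,0],[0,-1.3,-1.5,0]],
])

```text
t: 21.9
tcp_pos: [0.4818, 0.0578, 0.0756]
tool_rot: [0.0, 0.708, 0.001, 0.706]
force: [-0.6, 7.5, -0.6]
finger_gap: 0.177
```

```bash
cat >> lev.txt <<'E'
.5025 .0708 -.1 6.1
.4971 .0682 .9 6.1
.4917 .0650 .2 5.7
E
python3 -c "
from h import *
s=status.sense();print(*s['tcp_pos'][:2],*s['force'][:2],file=open('lev.txt','a'))"; python3 lev.py
```

```text
[ 0.5399002  -0.01102539]
96.1 arc mm 0.0 [ 0. -0.]
98.0 arc mm 3.1 [ 3.06 -3.1 ]
102.7 arc mm 10.5 [ 3.65 -3.89]
106.8 arc mm 16.9 [ 3.58 -4.25]
110.8 arc mm 23.1 [ 3.43 -4.26]
114.6 arc mm 29.1 [ 2.44 -5.59]
118.4 arc mm 35.1 [ 3.69 -4.94]
122.4 arc mm 41.3 [ 3.22 -4.71]
130.1 arc mm 53.6 [ 4.41 -6.11]
```

>>> arm_command([
  [[0,-1.3,-1.5,0],[0,-1.3,-1.5,0],[0,-1.4,-1.4,0]],
])

```text
t: 22.2
tcp_pos: [0.4777, 0.0542, 0.0756]
tool_rot: [0.001, 0.708, 0.001, 0.707]
force: [1.4, 8.6, -1.3]
finger_gap: 0.181
```

```bash
sed -i '$d' lev.txt; echo ".4864 .0614 .4 6.4
.4818 .0578 -.6 7.5" >>lev.txt; python3 -c "
from h import *
s=status.sense();print(*s['tcp_pos'][:2],*s['force'][:2],file=open('lev.txt','a'))"; python3 lev.py|tail -4
```

```text
122.3 arc mm 41.4 [ 3.22 -4.71]
126.4 arc mm 47.8 [ 4.12 -4.91]
130.1 arc mm 53.6 [ 4.37 -6.12]
133.6 arc mm 59.1 [ 6.93 -5.29]
```

>>> arm_command([
  [[0,0,0,0],[0,0,0,0],[0,0,0,0]],
])

```text
t: 22.5
tcp_pos: [0.4775, 0.054, 0.0756]
tool_rot: [0.0, 0.708, 0.001, 0.706]
force: [1.4, 7.0, -0.7]
finger_gap: 0.175
```

>>> arm_command([
  [[0,0,0,0],[0,0,0,0],[0,0,0,0],[0,0,0,0],[0,0,0,0]],
], jaw=55)

```text
t: 23.0
tcp_pos: [0.4788, 0.0528, 0.0754]
tool_rot: [-0.0, 0.707, 0.0, 0.707]
force: [-0.0, -0.5, 0.7]
finger_gap: 0.549
```

>>> arm_command([
  [[-15,0,0,0],[-25,0,0,0],[-35,0,0,0],[-35,0,0,0],[0,0,-40,0],[0,0,-40,0],[0,20,0,0],[0,0,0,0],[0,0,0,0]],
])

```text
t: 23.9
tcp_pos: [0.3996, 0.0728, 0.1856]
tool_rot: [-0.001, 0.707, 0.001, 0.708]
force: [0.1, -0.5, 0.6]
finger_gap: 0.551
```

```bash
python3 - <<'E'
from h import *
s=status.sense();print(s['tcp_pos'],s['q'].round(2),s['force'])
a=snapshot("top")[150:350,260:460,::-1];b=snapshot("scene")[140:340,200:400,::-1]
cv2.imwrite("pics/c4.png",cv2.resize(cv2.hconcat([a,b]),(800,400),interpolation=cv2.INTER_CUBIC))
E
```

```text
[0.39959915 0.07282236 0.18559861] [-0.1   0.32  2.01 -0.    0.82 -0.1 ] [ 0.14974369 -0.48836943  0.56658411]
```

View pics/c4.png

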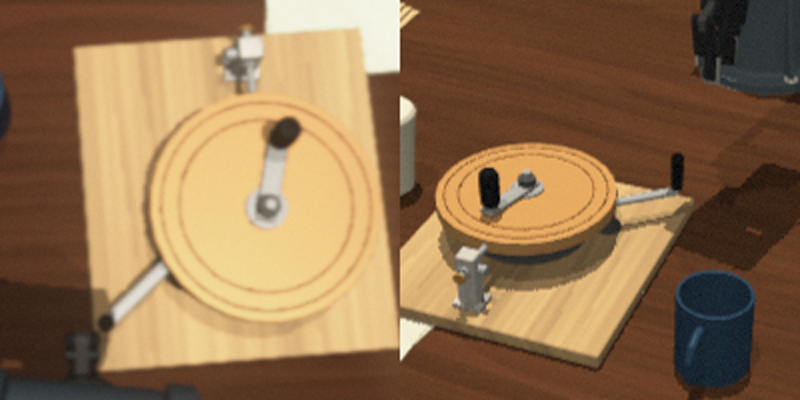

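The crank tip is at (285,131), the same place as before braking. The lever is swung in, with its grip top at about (107,321), and the hand is clear. One numeric check on the lever, then hand in.

```bash
python3 - <<'E'
from h import *
print(ray("top",260+107/2-.25,150+321/2-.25,.107), proj("top",[.4777,.0542,.107]))
from station import ticket
print(ticket.sign_off())
E
```

```text
[0.47979172 0.04979951 0.107     ] [310.79211352 311.45721194]
the job is handed in; nothing more can be done
None
```

I set the high spot at the pointer, braked the blank there and handed the job in at about 24 s. No verdict was reported.

- **High spot:** I turned the crank about 225° anticlockwise at roughly 0.5 rad/s. A fit to the force readings, including part of the way back, put the peak at a crank angle of about -11.5° ± 3° (world frame). I stopped at -11.6° and let go. The crank was in the same place in the pictures before and after braking.
- **Brake:** The lever took about 3.4 N to swing free. The force began to rise at about 46 mm of swing. I stopped at 59 mm with 6.9 N, so the pad force should be about 12 N.
- **Uncertain:** The last rise read about 3.5 N, while the two readings before it implied only about 3 N at the stop. The snug limit is 3 N. The pad force still comes out within 6 to 30 N either way.
- **End state:** The gripper is open, clear of everything, and reads about zero force. The final picture puts the lever grip within about 5 mm of where I left it, and the measurement is only about that accurate. No move went near the cups or the pointer; I only checked this by eye in the pictures.

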